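Rock the jammed black cruet out of its dock

ROBOT

A 6-joint arm with a two-finger parallel gripper is mounted at the origin on a cart in front of the work surface, level with it; the furniture and walls round the work are solid. World frame = base frame: x ahead of the robot, y to its left, z up, the work surface at z = 0. Lengths are in m, angles in rad, forces in N, time in s.
With the tool pointing down it reaches from about 0.4 to 0.925 m from the base axis. Payload 12.5 kg.
Tool frame: the origin (TCP) lies at the very end of the fingers, on their centre line; the grasp point (between the pads) lies 19 mm behind it; z points along the fingers, x is the direction in which the jaws open and shut, and the axes are right-handed (so a half turn about z gives the same grasp; the last joint's range is limited). The gripper opens to 95 mm and grips with 3 to 60 N. Pads are 20 mm wide; open, the fingers measure 119 mm over their backs; the gripper's body (75 mm by 180 mm) begins 59 mm behind the grasp point.
Start: joints at [1.028, 0.491, 1.559, -0, 1.092, -0.106], TCP at [0.264, 0.566, 0.195] pointing down, gripper open.
Joint ranges: [-3.1, 3.1], [-0.84, 2.19], [0.05, 2.79], [-1.13, 4.28], [0.06, 2.93], [-2.69, 2.69]. Speed limits (rad/s): [2.22, 2.22, 2.79, 3.14, 3.14, 3.14].

INTERFACE

Orientations are given as a 3x3 rotation matrix whose columns are the frame's x, y, z axes.
In Python, from station import arm, imaging, workorder gives the robot as it stands.
- The arm moves only by the tool jog_arm, never from a script. Its argument "commands" is a list of rows, each a list of 6 numbers: the shift along the world's x, y, z in m, then the turn, a rotation vector about the world's x, y, z in degrees. A call has exactly 8 rows; each row shifts and turns the commanded pose from where the row before left it; what a row does not reach is not made up. A row lasts 1/8 s, in which the tool goes at most 62.5 mm and 10.7 degrees, less where a joint would pass 70% of its speed; a pose out of reach is approached as far as the arm can. A call is refused whole if a number of a shift passes 0.0625 or a number of a turn 10.7, either way. A call with a gripper value outside its range is refused whole. "claw" is the opening, from 0 (shut) to 1 (fully open), set as the call begins (left out, the last holds). The fingers move at their own pace and stop on an object; "force" is the grip in N (left out, the last holds). Time passes only in rows, so rows that do not move let the fingers close, or fill a call up. It gives the time, the measured TCP pose, the force and the opening at its end, in the units of the state.
- arm.sense(): the state, without advancing time (a new reading comes with each control period).
- imaging.read_camera(name): name is "scene" or "top" or "wrist"; returns (picture, depth): 420x560x3 uint8, blue, green, red; 420x560 float32, m along the optical axis (not along the pixel's ray), 0 where there is no reading.
- imaging.camera_params(name): a dict with "mtx" (3x3 intrinsics, pixels), "position" and "orientation" of the camera in the world; the wrist camera has in their place "hand_eye" (4x4, takes a point from camera to tool coordinates, whose origin is the TCP and whose axes are the tool frame's). Camera axes: x right, y down, z forward; pixel columns grow to the right and rows downward; lengths in m; the calibration is good to about 2 mm. A picture is of the moment at which its call begins: read the wrist's pose just before it. camera_params takes no time and is no camera call.
- workorder.hand_in(): hands the job in, once; it reports no verdict.
The state is a dict: "time_s": time; "joints": joint angles; "joint_vel": joint speeds; "effort": joint torques, N m; "eef_pos": TCP position; "orientation": TCP orientation; "contact_force": force on the tool from outside, world axes, zero at the start; "ft_torque": the same for the moment, N m; "grip_width": opening from 0.0 (shut) to 1.0 (fully open).
Only numpy, scipy, OpenCV 4.12 (cv2) and the standard library are available. Lean on these libraries where they do the work, as an engineer would, in place of code of your own. Each camera call takes 0.05 s, during which the arm holds its last target.

TASK

The black cruet is jammed in its wooden dock: the dock's two stiff cheeks hook over the ring on its neck. Rock the cruet by its knob towards one cheek and then towards the other, so that both cheeks are pushed well back, then lift it straight out and stand it upright in the middle of the cork coaster. Leave the tan cruet seated in its own dock.

Things in the scene. Friction and masses are not known exactly. Their poses are not given: they have to be found in the camera images.
- black_cruet_center (a point): Centre, half-way up, of the black glass cruet: a round stoppered bottle 53 mm in diameter, 162 mm tall, about 0.3 kg, z up along it. Foot 81 mm below this point, standing loosely in its dock's well. On its neck, which is 24 mm thick, is a flat steel ring 44 mm in diameter, its top 35.5 mm above this point.
- black_cruet_knob (a point): Middle of the round glass knob on top of the black cruet, the place to grip: 24 mm in diameter, 28 mm high, fixed to the bottle; 67 mm above the cruet's centre and 148 mm above its foot. Neck and ring lie below it. Leaning the cruet some 6 degrees takes the knob 14 to 17 mm sideways and about 2 mm up.
- dock_a: Dark wooden dock of the black cruet, fixed; origin at the centre of its underside. Base 86 (x) by 150 (y) by 20 mm with a round well 57 mm wide, floor 6 mm up. Cheeks 28 mm wide, 132 mm high stand at the cruet's +y and -y sides: rock along the dock's y, fingers before and behind the knob (along x). The well holds the foot (2 mm play): the cruet leans, not slides.
- dock_a_left (a joint): Cheek on dock_a's +y side: distance pushed away from the cruet, 0 (hooked on) to 0.011 m (fully back). Its brass lip overhangs the neck ring by 6 mm and blocks lifting after 3 mm. Leaning the cruet some 6 degrees its way pushes it 8 to 11 mm back; it yields at 8 N and stays where it was pushed.
- dock_a_right (a joint): Cheek on dock_a's -y side, the mirror image of the other: distance pushed away from the cruet, 0 (hooked on) to 0.011 m (fully back). With both cheeks back the cruet lifts straight out; its foot is above the cheeks once lifted 130 mm.
- coaster_top (a point): Centre of the upper face of the round cork coaster, 110 mm in diameter, 8 mm thick, fixed flat on the worktop; the black cruet shall stand on it.
- tan_cruet_center (a point): Centre (half-way up) of the tan cruet, of the same shape and size as the black one, held in a second dock like dock_a; it stays where it is.
Things that resemble listed ones, but are neither listed nor needed, are in the scene too. What is shaped like the part that bears black_cruet_center but green is not meant.

How it is judged:
On the way, in this order (a step that is already met when the one before it is completed fails the run):
1. The black cruet, its foot still in the well, has been leaned over to one side so that the cheek there is pushed back more than 7 mm (z of black_cruet_center in the frame of dock_a below 0.097 m and ((value of joint dock_a_left above 0.007 m and y of black_cruet_center in the frame of dock_a above 0.003 m) or (value of joint dock_a_right above 0.007 m and y of black_cruet_center in the frame of dock_a below -0.003 m))), for 0.05 s.
2. Then leaned over, foot still in the well, until both cheeks are pushed back more than 7 mm (z of black_cruet_center in the frame of dock_a below 0.097 m and angle between black_cruet_center's own z axis and vertical above 0.04 rad and value of joint each of dock_a_left, dock_a_right above 0.007 m), for 0.05 s.
3. The black cruet is lifted clear of its well (z of black_cruet_center in the frame of dock_a above 0.14 m), for 0.1 s.
At the end, for the whole second after the job is handed in: The black cruet stands upright (within about 8 degrees) on the cork coaster with its axis within 25 mm of the coaster's centre, and the tan cruet is within 15 mm of where it started (horizontal distance between black_cruet_center and coaster_top below 0.025 m and z of black_cruet_center in the frame of coaster_top between 0.076 and 0.086 m and angle between black_cruet_center's own z axis and vertical below 0.15 rad and distance of tan_cruet_center from where it was at the start of the episode below 0.015 m); the robot touches nothing.
It fails at once if The tan cruet is shifted by more than 15 mm (distance of tan_cruet_center from where it was at the start of the episode above 0.015 m).
It also fails if it takes over 51 s, if anything falls off the work surface, if the arm or the gripper's body presses on something with over 40 N, if the wrist force passes 120 N, or if a joint passes its speed limit or range.

## Working session

There is one attempt and no reset: what is moved stays moved. The work goes in short steps, Python scripts to look and compute and a tool call to move; the robot and the scene stay as the last step left them, time stands still between calls to the robot, and variables do not carry over. Pictures are saved under pics/ and viewed, and the job is handed in when it is done.

Besides the shell and the picture viewer there is one more tool, called after ">>>" as name([rows], argument=value, ...), one row to a line, values as JSON. jog_arm: Moves the arm, as the interface text tells. Its arguments: {"type":"object","properties":{"commands":{"type":"array"},"claw":{"type":"number"},"force":{"type":"number"}},"required":["commands"]}

```bash
mkdir -p pics; ls; python3 - <<'E'
from station import arm, imaging, workorder
import cv2, numpy as np
for n in ("scene","top"):
    im,d=imaging.read_camera(n); cv2.imwrite(f"pics/{n}0.png",im); np.savez(f"pics/{n}0.npz",im=im,d=d)
    p=imaging.camera_params(n); print(n,p)
s=arm.sense(); print(s)
E
```

```text
pics
scene {'mtx': array([[445.41302446,   0.        , 271.25994981],
       [  0.        , 445.41302446, 212.38123545],
       [  0.        ,   0.        ,   1.        ]]), 'position': array([0.24013639, 1.03356394, 0.66242291]), 'orientation': array([[-0.96577131, -0.10668457,  0.23644066],
       [-0.25882949,  0.45649616, -0.85124529],
       [-0.01711951, -0.88330609, -0.46848401]])}
top {'mtx': array([[464.29670197,   0.        , 280.480022  ],
       [  0.        , 464.29670197, 216.51593903],
       [  0.        ,   0.        ,   1.        ]]), 'position': array([0.24904174, 0.06734841, 1.43496004]), 'orientation': array([[-0.02060613, -0.98526175,  0.16980772],
       [-0.99978696,  0.02010439, -0.00467383],
       [ 0.00119107, -0.16986786, -0.98546613]])}
{'time_s': 0.1, 'joints': array([ 1.02840728e+00,  4.91494444e-01,  1.55940721e+00,  3.03976355e-08,
        1.09170261e+00, -1.05595877e-01]), 'joint_vel': array([ 0.00218401, -0.00042549, -0.00128477,  0.00054223, -0.00053232,
        0.0011034 ]), 'effort': array([ 1.16191775e-03, -6.13621473e+01, -2.58609760e+01,  6.92876684e-02,
        4.69959551e-02, -6.89618969e-05]), 'eef_pos': array([0.26424733, 0.56612028, 0.19411676]), 'orientation': array([[ 4.23035644e-01,  9.06112891e-01, -5.22199302e-04],
       [ 9.06112483e-01, -4.23035953e-01, -8.66407192e-04],
       [-1.00597180e-03, -1.06650182e-04, -9.99999488e-01]]), 'contact_force': array([ 0.18679419, -0.32627748, -0.35836004]), 'ft_torque': array([-0.02006165, -0.0069644 , -0.0045241 ]), 'grip_width': 1.0033456801704639}
```

View pics/scene0.png

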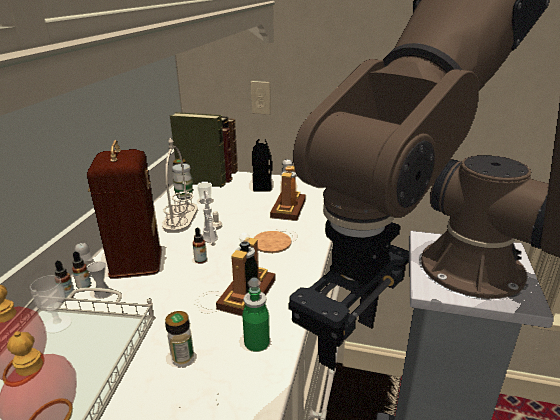

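View pics/top0.png

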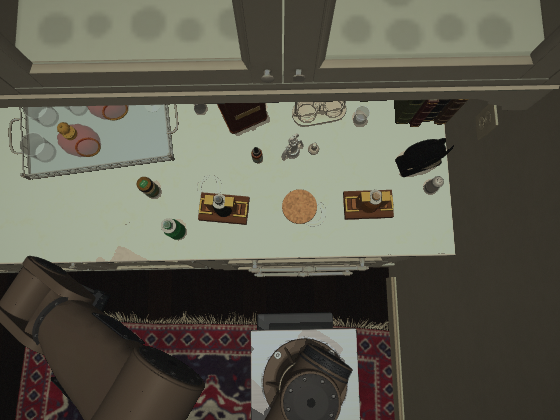

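The scene and top views show the black cruet's dock near top pixel (224,208), the coaster at (299,206) and the tan dock at (369,204). A green decoy stands at (174,228). I'll zoom in and measure.

```bash
cat > h.py <<'E'
import numpy as np,cv2
from station import arm, imaging
def pts(n,d,uv=None):
    p=imaging.camera_params(n);K=p["mtx"]
    v,u=np.mgrid[:d.shape[0],:d.shape[1]]
    c=np.stack([(u-K[0,2])/K[0,0]*d,(v-K[1,2])/K[1,1]*d,d],-1)
    return c@np.array(p["orientation"]).T+p["position"]
def ray(n,uv,z):
    p=imaging.camera_params(n);K=p["mtx"]
    r=np.array(p["orientation"])@np.linalg.solve(K,[uv[0],uv[1],1.]);o=p["position"]
    return o+r*(z-o[2])/r[2]
E
python3 - <<'E'
from h import *
a=np.load("pics/top0.npz");im,d=a["im"],a["d"]
cv2.imwrite("pics/topc.png",np.hstack([cv2.resize(im[185:230,190:258],None,fx=6,fy=6,interpolation=2),cv2.resize(im[185:230,340:400],None,fx=6,fy=6,interpolation=2)]))
b=np.load("pics/scene0.npz")
cv2.imwrite("pics/scenec.png",cv2.resize(b["im"][225:325,200:320],None,fx=6,fy=6,interpolation=2))
P=pts("top",d);np.set_printoptions(precision=3,suppress=True)
z=P[...,2]
print((z[190:228:2,196:252:2]*1000).astype(int))
hsv=cv2.cvtColor(im,cv2.COLOR_BGR2HSV)
# coaster
m=cv2.inRange(hsv,(5,70,100),(20,255,255));n,l,st,c=cv2.connectedComponentsWithStats(m)
for i in range(1,n):
    if st[i,4]>60: print(st[i],c[i],ray("top",c[i],0.008))
E
```

```text
[[   3    1    1    0    3   -2    0    0   -2    0    1    1    2    4
     5    0    0   -2   -1   -3   10    2   -1    0    0    0   -3   -3]
 [   0   -2    4   16   -7    0    1   -1    0    0   -2   -4 1434   -3
     0    0    0    3    2    1    1   -2    2   -1    2   -2    5   -1]
 [  -2    0   -3   24   24   23   18   25   19   18   21  119  131   28
    22    5    2    0    1    4    4    2    1    0   -3    5    0    3]
 [  -6    1    2   22   19  138  135  137  129  164  165  168  161  123
   126   17   20   17   21   19   20   17   19   24   18   20   -1   -2]
 [   3   -4    1   26   28  133  133  130  128  168  167  171  162  126
   124  132 1434  132  135   20   20   18   22   19   23   18   16   -1]
 [1434   -3   31   21  132  129  131  129  126  164  164  162  160  139
   120  130  132  133  130  112   17   18   26   19   24   20   20    0]
 [   5    4   28   25  130  128  131  130  134  120  161  161  142  126
   124  130  134  139  134  105   28   24   30   31   30   31   13    0]
 [   8    2   31   22  124  128  137  130  128  122  120  123  122  120
   130  136  
[... 1133 characters left out ...]
 23   20   17
    23   19   19   24   21   23   14   20   17   16   20   23    6    0]
 [  -7    0   -1    1    0    4   -2    0    2    5   -1    4   -1    4
     0    5    9   14   19   20   18   23   18   24   17   13    4   -3]
 [   1    3   -1    0    0    0    2    2   -2   -2   -1   -2    0   -3
     1    2    2    1    0    0   -1    3   -5    2    7    2    5   -3]
 [   0   -1   -3    2    0   -4   -1   -7   -1    1    1    2    8    0
     4   -1    0    0   -4    2    3    1   -3   -1   -4    0    3    1]]
[ 88 106  17  10 100] [ 96.68 108.81] [0.862 0.65  0.008]
[ 57 123  41  30 663] [ 74.863 137.541] [0.766 0.715 0.008]
[282 189  35  35 944] [299.094 206.055] [0.527 0.002 0.008]
```

View pics/topc.png

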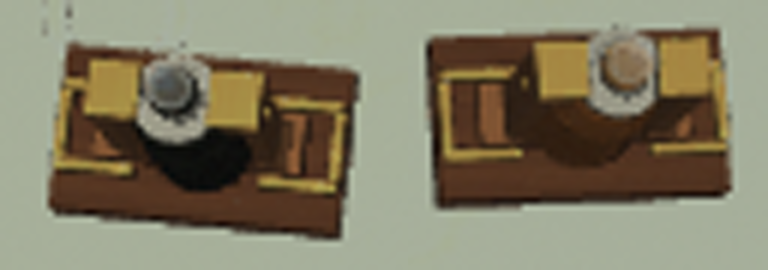

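View pics/scenec.png

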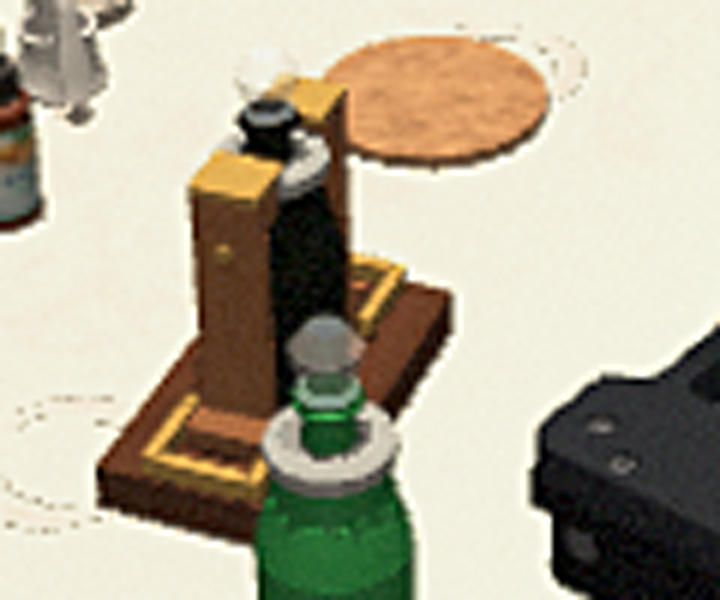

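```bash
python3 - <<'E'
from h import *
np.set_printoptions(precision=4,suppress=True)
P1=pts("top",np.load("pics/top0.npz")["d"])
P2=pts("scene",np.load("pics/scene0.npz")["d"])
for n,P in(("top",P1),("scene",P2)):
    x,y,z=P[...,0],P[...,1],P[...,2]
    near=(abs(x-.52)<.12)&(abs(y-.24)<.13)
    k=near&(z>.148)&(z<.19)
    print(n,"knob",k.sum(),P[k].min(0),P[k].max(0),np.median(P[k],0))
    kk=k&(z>.157); print(np.mean(P[kk],0) if kk.any() else 0)
    b=near&(z>.012)&(z<.03)
    print("base",b.sum())
    if b.sum()>20:
        r=cv2.minAreaRect(P[b][:,:2].astype(np.float32)*1000);print(r)
    t=near&(z>.124)&(z<.14)
    if t.sum()>10: print("cheek tops",cv2.minAreaRect(P[t][:,:2].astype(np.float32)*1000), np.median(P[t],0))
    # coaster
    c=(abs(x-.52)<.08)&(abs(y)<.08)&(z>.005)&(z<.012)
    print("coaster",c.sum(),P[c].min(0),P[c].max(0))
E
```

```text
top knob 57 [0.5131 0.2265 0.1567] [0.5337 0.25   0.173 ] [0.5226 0.2375 0.1637]
[0.523  0.2369 0.164 ]
base 703
((498.61480712890625, 261.89935302734375), (193.0177764892578, 144.68357849121094), 83.50877380371094)
cheek tops ((504.4418640136719, 288.6295471191406), (58.566802978515625, 193.24134826660156), 21.280302047729492) [0.5224 0.2335 0.1315]
coaster 850 [ 0.4405 -0.0785  0.005 ] [0.5998 0.0769 0.012 ]
scene knob 86 [0.5118 0.2307 0.1483] [0.5349 0.255  0.168 ] [0.5215 0.2458 0.16  ]
[0.5226 0.2446 0.1621]
base 682
((523.844482421875, 240.63270568847656), (155.1284942626953, 87.24614715576172), 83.03003692626953)
cheek tops ((523.8954467773438, 241.0452880859375), (85.32089233398438, 28.785844802856445), 83.5420913696289) [0.5209 0.2601 0.1307]
coaster 564 [ 0.4743 -0.052   0.005 ] [0.5802 0.0613 0.011 ]
```

The crops confirm it: black knob at top pixel about (219,199), dock turned about -7°. Next I'll refine the numbers from both views.

```bash
python3 - <<'E'
from h import *
np.set_printoptions(precision=4,suppress=True)
for n,win in(("top",(180,232,190,256)),("scene",None)):
    a=np.load(f"pics/{n}0.npz");im,d=a["im"],a["d"];P=pts(n,d);x,y,z=P[...,0],P[...,1],P[...,2]
    near=(abs(x-.5235)<.1)&(abs(y-.2405)<.115)
    g=cv2.cvtColor(im,cv2.COLOR_BGR2HSV)
    b=near&(z>.013)&(z<.027)&(g[...,2]<150)&(d>0)
    q=P[b][:,:2]; l,lab,st,_=cv2.connectedComponentsWithStats(b.astype(np.uint8))
    keep=np.isin(lab,[i for i in range(1,l) if st[i,4]>15]); 
    vs=np.argwhere(keep); q=np.array([ray(n,(u,v),.02)[:2] for v,u in vs])
    print(n,"base",len(q),cv2.minAreaRect((q*1000).astype(np.float32)))
    hsv=g
    m=cv2.inRange(hsv,(5,70,100),(20,255,255))*((abs(x-.52)<.09)&(abs(y)<.09))
    m=m.astype(np.uint8); l,lab,st,c=cv2.connectedComponentsWithStats(m);i=1+np.argmax(st[1:,4])
    cn=max(cv2.findContours((lab==i).astype(np.uint8),0,1)[0],key=len)[:,0]
    q=np.array([ray(n,p,.008)[:2] for p in cn]).astype(np.float32)*1000
    print("coaster",cv2.minEnclosingCircle(q),cv2.fitEllipse(q))
E
```

```text
top base 591 ((524.1098022460938, 237.23379516601562), (150.89227294921875, 87.30842590332031), 83.40642547607422)
coaster ((527.35986328125, 1.3316911458969116), 54.79366683959961) ((527.267822265625, 1.6130874156951904), (106.60874938964844, 106.94361114501953), 24.103668212890625)
scene base 497 ((522.513671875, 243.5816650390625), (159.28326416015625, 88.28218078613281), 82.82023620605469)
coaster ((527.0307006835938, 9.979052543640137), 58.7186393737793) ((524.5480346679688, 7.578848361968994), (98.99465942382812, 113.98223114013672), 14.699424743652344)
```

>>> jog_arm([
  [0,0,0.055,0,0,0],
  [0.03,-0.04,0.05,0,0,-10],
  [0.04,-0.05,0,0,0,-10.2],
  [0.04,-0.05,0,0,0,-10.2],
  [0.04,-0.05,0,0,0,-10.3],
  [0.04,-0.05,0,0,0,-10.3],
  [0.04,-0.05,0,0,0,-10.3],
  [0.029,-0.038,0,0,0,-10.3],
], claw=1.0, force=30)

```text
time_s: 1.1
eef_pos: [0.5163, 0.2468, 0.2936]
orientation: [[0.992, -0.122, -0.0], [-0.122, -0.992, -0.0], [-0.0, 0.0, -1.0]]
contact_force: [0.1, -0.1, 0.4]
grip_width: 1.001
```

>>> jog_arm([
  [0,0,0,0,0,0],
  [0,0,0,0,0,0],
  [0,0,0,0,0,0],
  [0,0,0,0,0,0],
  [0,0,0,0,0,0],
  [0,0,0,0,0,0],
  [0,0,0,0,0,0],
  [0,0,0,0,0,0],
])

```text
time_s: 2.1
eef_pos: [0.5151, 0.249, 0.2938]
orientation: [[0.993, -0.115, 0.0], [-0.115, -0.993, -0.0], [0.0, 0.0, -1.0]]
contact_force: [0.8, -1.0, 0.5]
grip_width: 1.002
```

```bash
cat >> h.py <<'E'
def wrist(tag):
    s=arm.sense(); im,d=imaging.read_camera("wrist"); cv2.imwrite(f"pics/{tag}.png",im)
    p=imaging.camera_params("wrist");K=p["mtx"];T=np.eye(4);T[:3,:3]=s["orientation"];T[:3,3]=s["eef_pos"]
    W=T@np.array(p["hand_eye"])
    v,u=np.mgrid[:d.shape[0],:d.shape[1]]
    c=np.stack([(u-K[0,2])/K[0,0]*d,(v-K[1,2])/K[1,1]*d,d],-1)
    P=c@W[:3,:3].T+W[:3,3]; P[d<=0]=9
    return s,im,d,P,W,K
E
python3 - <<'E'
from h import *
np.set_printoptions(precision=4,suppress=True)
s,im,d,P,W,K=wrist("w1");print(s["eef_pos"],s["orientation"]);print(W)
x,y,z=P[...,0],P[...,1],P[...,2]
near=(abs(x-.5235)<.11)&(abs(y-.2405)<.115)
b=near&(z>.013)&(z<.027);q=P[b][:,:2]*1000
if len(q): print("base",len(q),cv2.minAreaRect(q.astype(np.float32)))
t=near&(z>.126)&(z<.137)
if t.any(): print("cheek",t.sum(),cv2.minAreaRect((P[t][:,:2]*1000).astype(np.float32)))
k=near&(z>.152)&(z<.18)
if k.any(): print("knob",k.sum(),P[k].min(0),P[k].max(0),P[k].mean(0))
np.savez("pics/w1.npz",im=im,d=d,P=P,W=W,K=K)
E
```

```text
[0.5151 0.249  0.2938] [[ 0.9933 -0.1154  0.0001]
 [-0.1154 -0.9933 -0.    ]
 [ 0.0001  0.     -1.    ]]
[[ 0.9934 -0.1109 -0.0287  0.5222]
 [-0.1146 -0.9587 -0.2605  0.3228]
 [ 0.0014  0.2621 -0.965   0.4843]
 [ 0.      0.      0.      1.    ]]
base 2765 ((521.9324340820312, 238.97396850585938), (149.16729736328125, 86.14940643310547), 83.48536682128906)
cheek 1039 ((522.2765502929688, 239.1947479248047), (83.94414520263672, 27.10857391357422), 83.25191497802734)
knob 397 [0.5098 0.2275 0.1533] [0.5335 0.251  0.1695] [0.5218 0.2407 0.1634]
```

View pics/w1.png

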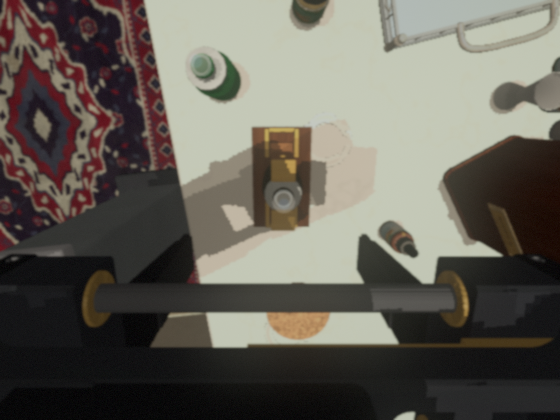

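The wrist view shows the dock at pixel (282,178) with the knob at (284,199). It measures 149×86 mm, which matches the given size, so I'll use centre (0.522, 0.239) and yaw -6.6°. Now I'll go down to the knob.

>>> jog_arm([
  [0.0035,-0.005,-0.03,0,0,0],
  [0.0035,-0.005,-0.03,0,0,0],
  [0,0,-0.03,0,0,0],
  [0,0,-0.025,0,0,0],
  [0,0,-0.02,0,0,0],
  [0,0,-0.0125,0,0,0],
  [0,0,-0.005,0,0,0],
  [0,0,0,0,0,0],
])

```text
time_s: 3.15
eef_pos: [0.5223, 0.239, 0.1416]
orientation: [[0.993, -0.115, 0.0], [-0.115, -0.993, 0.0], [0.0, -0.0, -1.0]]
contact_force: [-0.5, 0.1, 0.1]
grip_width: 0.998
```

```bash
python3 - <<'E'
from h import *
np.set_printoptions(precision=4,suppress=True)
s,im,d,P,W,K=wrist("w2");print(s["eef_pos"],s["orientation"],s["contact_force"])
x,y,z=P[...,0],P[...,1],P[...,2]
near=(abs(x-.522)<.11)&(abs(y-.239)<.115)
b=near&(z>.013)&(z<.027);q=P[b][:,:2]*1000
if len(q): print("base",len(q),cv2.minAreaRect(q.astype(np.float32)))
t=near&(z>.126)&(z<.137)
if t.any(): print("cheek",t.sum(),cv2.minAreaRect((P[t][:,:2]*1000).astype(np.float32)))
k=near&(z>.152)&(z<.18)
if k.any(): print("knob",k.sum(),P[k].min(0),P[k].max(0),P[k].mean(0))
E
```

```text
[0.5223 0.239  0.1416] [[ 0.9933 -0.1154  0.0003]
 [-0.1154 -0.9933  0.0001]
 [ 0.0003 -0.0001 -1.    ]] [-0.5349  0.1063  0.0644]
base 5446 ((521.9219970703125, 238.9892578125), (149.78683471679688, 86.16634368896484), 83.5653305053711)
cheek 2384 ((522.259033203125, 242.38400268554688), (77.41761779785156, 28.03805160522461), 83.51825714111328)
knob 2216 [0.4687 0.224  0.1525] [0.5763 0.2577 0.18  ] [0.5215 0.2424 0.1669]
```

View pics/w2.png

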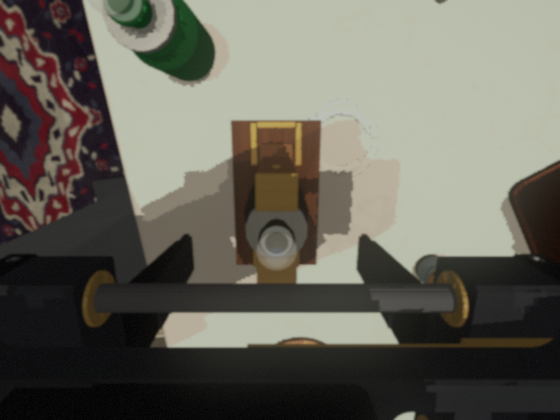

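The knob at pixel (277,241) sits midway between the fingers at about (175,260) and (378,260). Closing on it now.

>>> jog_arm([
  [0,0,0,0,0,0],
  [0,0,0,0,0,0],
  [0,0,0,0,0,0],
  [0,0,0,0,0,0],
  [0,0,0,0,0,0],
  [0,0,0,0,0,0],
  [0,0,0,0,0,0],
  [0,0,0,0,0,0],
], claw=0.0, force=35)

```text
time_s: 4.2
eef_pos: [0.5221, 0.239, 0.1413]
orientation: [[0.993, -0.115, 0.0], [-0.115, -0.993, -0.0], [0.0, 0.0, -1.0]]
contact_force: [0.9, -0.2, -0.2]
grip_width: 0.213
```

The grip width of 20 mm is less than the 24 mm knob, so I'm pinching above its widest part. I'll regrip 6 mm lower.

>>> jog_arm([
  [0,0,0,0,0,0],
  [0,0,0,0,0,0],
  [0,0,0,0,0,0],
  [0,0,-0.002,0,0,0],
  [0,0,-0.002,0,0,0],
  [0,0,-0.002,0,0,0],
  [0,0,0,0,0,0],
  [0,0,0,0,0,0],
], claw=0.5)

```text
time_s: 5.2
eef_pos: [0.5222, 0.239, 0.1354]
orientation: [[0.993, -0.115, 0.0], [-0.115, -0.993, -0.0], [0.0, 0.0, -1.0]]
contact_force: [0.6, -0.2, 0.2]
grip_width: 0.502
```

>>> jog_arm([
  [0,0,0,0,0,0],
  [0,0,0,0,0,0],
  [0,0,0,0,0,0],
  [0,0,0,0,0,0],
  [0,0,0,0,0,0],
  [0,0,0,0,0,0],
  [0,0,0,0,0,0],
  [0,0,0,0,0,0],
], claw=0.0, force=35)

```text
time_s: 6.2
eef_pos: [0.5222, 0.239, 0.1354]
orientation: [[0.993, -0.115, 0.0], [-0.115, -0.993, 0.0], [0.0, -0.0, -1.0]]
contact_force: [1.2, 0.2, 0.4]
grip_width: 0.227
```

Leaning towards +y.

>>> jog_arm([
  [0.0003,0.0024,0.0003,-1.05,0.12,0],
  [0.0003,0.0024,0.0004,-1.05,0.12,0],
  [0.0003,0.0024,0.0004,-1.05,0.12,0],
  [0.0003,0.0024,0.0004,-1.05,0.12,0],
  [0.0002,0.0024,0.0004,-1.05,0.12,0],
  [0.0002,0.0024,0.0004,-1.05,0.12,0],
  [0,0,0,0,0,0],
  [0,0,0,0,0,0],
])

```text
time_s: 7.2
eef_pos: [0.5235, 0.2528, 0.1376]
orientation: [[0.993, -0.114, -0.013], [-0.115, -0.987, -0.112], [-0.0, 0.113, -0.994]]
contact_force: [-0.6, -5.1, -0.5]
grip_width: 0.224
```

```bash
python3 - <<'E'
from h import *
np.set_printoptions(precision=4,suppress=True)
s,im,d,P,W,K=wrist("w3");print(s["eef_pos"],s["orientation"],s["contact_force"],s["ft_torque"])
im2,d2=imaging.read_camera("scene");cv2.imwrite("pics/s3.png",cv2.resize(im2[215:325,190:320],None,fx=5,fy=5,interpolation=2))
P=pts("scene",d2);x,y,z=P[...,0],P[...,1],P[...,2]
near=(abs(x-.522)<.02)&(abs(y-.239)<.115)
t=near&(z>.124)&(z<.137);yy=y[t]-.239+.115*(x[t]-.522);print(np.histogram(yy*1000,np.arange(-60,61,4)))
E
```

```text
[0.5235 0.2528 0.1376] [[ 0.9934 -0.1143 -0.0132]
 [-0.115  -0.987  -0.1122]
 [-0.0002  0.113  -0.9936]] [-0.6323 -5.1461 -0.4687] [-0.9795 -0.0266 -0.0048]
(array([ 0,  0,  0,  0,  1,  9,  8, 10,  9,  8, 12,  6,  1,  3,  8,  4,  5,
        9,  8, 14, 11,  3, 12, 15, 12, 17, 11, 27, 27,  0]), array([-60, -56, -52, -48, -44, -40, -36, -32, -28, -24, -20, -16, -12,
        -8,  -4,   0,   4,   8,  12,  16,  20,  24,  28,  32,  36,  40,
        44,  48,  52,  56,  60]))
```

View pics/w3.png

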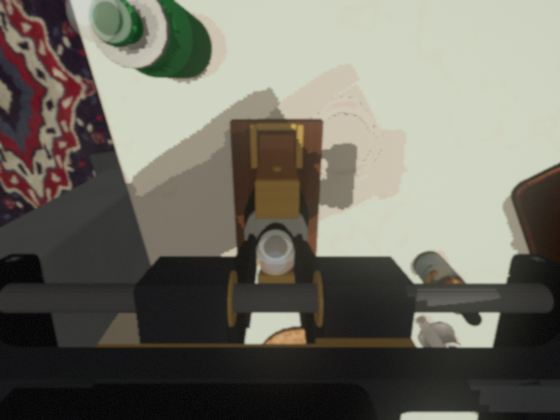

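View pics/s3.png

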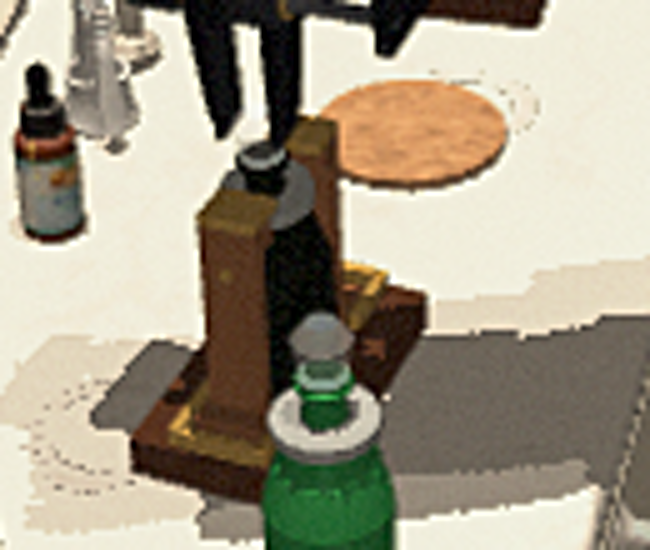

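The wrist view shows the near cheek top at (277,197), visibly back, and the scene view agrees. Measuring how far it moved.

```bash
cat >> h.py <<'E'
def cheeks(tag):
    s,im,d,P,W,K=wrist(tag)
    c,sn=np.cos(np.radians(-6.6)),np.sin(np.radians(-6.6))
    q=P-np.array([.522,.239,0]); X=q[...,0]*c+q[...,1]*sn; Y=-q[...,0]*sn+q[...,1]*c; z=P[...,2]
    g=cv2.cvtColor(im,cv2.COLOR_BGR2HSV); yel=(g[...,1]>90)&(g[...,0]>8)&(g[...,0]<32)
    t=yel&(abs(X)<.012)&(z>.125)&(z<.139)
    for sg in(1,-1):
        v=Y[t&(Y*sg>.01)]*1000
        if len(v)>20: print("cheek",sg,len(v),np.percentile(v,[1,5,50,95,99]).round(1))
    return s
E
python3 - <<'E'
from h import *
cheeks("w3b")
E
```

```text
cheek 1 1568 [26.9 28.3 40.9 51.7 52.1]
cheek -1 325 [-22.2 -21.8 -18.3 -16.3 -16.2]
```

The +y cheek is back about 10 mm and the -y cheek is unmoved. Rocking to the other side.

>>> jog_arm([
  [-0.0004,-0.0036,-0.0006,1.58,-0.18,0],
  [-0.0004,-0.0036,-0.0006,1.58,-0.18,0],
  [-0.0004,-0.0036,-0.0006,1.58,-0.18,0],
  [-0.0004,-0.0036,-0.0006,1.58,-0.18,0],
  [-0.0004,-0.0036,0.0006,1.58,-0.18,0],
  [-0.0004,-0.0036,0.0006,1.58,-0.18,0],
  [-0.0004,-0.0036,0.0006,1.58,-0.18,0],
  [-0.0004,-0.0036,0.0006,1.58,-0.18,0],
])

```text
time_s: 8.35
eef_pos: [0.5207, 0.225, 0.1379]
orientation: [[0.993, -0.115, 0.014], [-0.116, -0.987, 0.114], [0.001, -0.114, -0.993]]
contact_force: [0.8, 7.3, -4.6]
grip_width: 0.225
```

>>> jog_arm([
  [0,0,0,0,0,0],
  [0,0,0,0,0,0],
  [0,0,0,0,0,0],
  [0,0,0,0,0,0],
  [0,0,0,0,0,0],
  [0,0,0,0,0,0],
  [0,0,0,0,0,0],
  [0,0,0,0,0,0],
])

```text
time_s: 9.35
eef_pos: [0.5206, 0.2246, 0.1377]
orientation: [[0.993, -0.115, 0.013], [-0.115, -0.987, 0.111], [-0.0, -0.111, -0.994]]
contact_force: [0.6, 3.3, 0.2]
grip_width: 0.229
```

```bash
python3 - <<'E'
from h import *
np.set_printoptions(precision=4,suppress=True)
s=cheeks("w4");print(s["eef_pos"],s["orientation"],s["contact_force"])
im2,d2=imaging.read_camera("scene");cv2.imwrite("pics/s4.png",cv2.resize(im2[215:325,190:320],None,fx=5,fy=5,interpolation=2))
E
```

```text
cheek 1 1511 [27.  28.3 39.7 50.5 51.5]
cheek -1 381 [-45.1 -44.8 -41.3 -36.7 -34.8]
[0.5206 0.2246 0.1377] [[ 0.9933 -0.1147  0.0128]
 [-0.1155 -0.9871  0.1105]
 [-0.     -0.1113 -0.9938]] [0.5722 3.2761 0.2019]
```

View pics/w4.png

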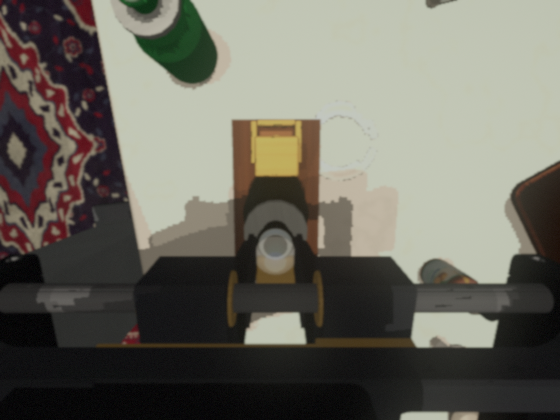

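View pics/s4.png

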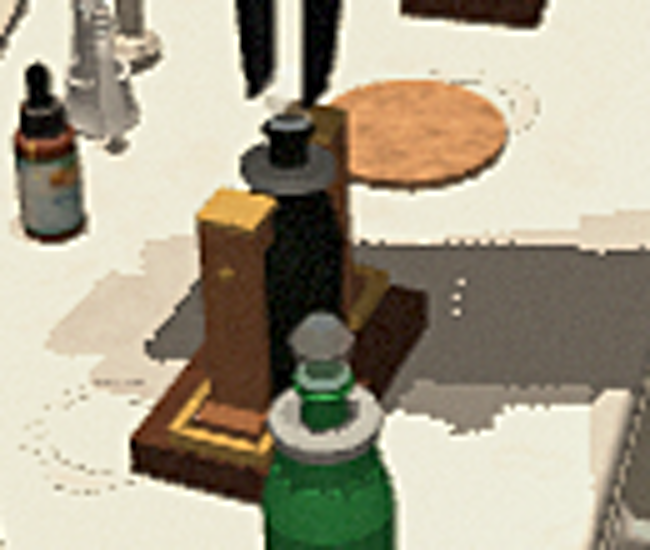

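The +y cheek stayed back. In the wrist view the -y cheek's outer edge is hidden, so I'll check it in the other views.

```bash
python3 - <<'E'
from h import *
im,d=imaging.read_camera("top");cv2.imwrite("pics/t4.png",cv2.resize(im[180:235,185:265],None,fx=8,fy=8,interpolation=2))
im2,d2=imaging.read_camera("scene")
c,sn=np.cos(np.radians(-6.6)),np.sin(np.radians(-6.6))
b0=np.load("pics/scene0.npz")
for tag,dd,im in(("before",b0["d"],b0["im"]),("now",d2,im2)):
    P=pts("scene",dd);q=P-np.array([.523,.242,0]);X=q[...,0]*c+q[...,1]*sn; Y=-q[...,0]*sn+q[...,1]*c;z=P[...,2]
    # +y-facing inner face of -y cheek, seen from +y: x edge strip between z .03 .12
    g=cv2.cvtColor(im,cv2.COLOR_BGR2HSV)
    for lo,hi in((.03,.09),(.09,.125),(.126,.136)):
        t=(abs(X)<.022)&(z>lo)&(z<hi)&(Y<-.012)&(Y>-.07)&(g[...,1]>60)&(dd>0)
        v=Y[t]*1000;print(tag,lo,len(v),np.percentile(v,[2,25,50,75,98]).round(1) if len(v) else 0)
E
```

```text
before 0.03 43 [-56.  -41.5 -39.  -35.8 -33. ]
before 0.09 44 [-40.  -36.9 -34.5 -27.7 -12.5]
before 0.126 53 [-43.2 -38.1 -29.  -22.9 -18.6]
now 0.03 56 [-61.8 -51.4 -47.8 -46.4 -44.5]
now 0.09 57 [-52.8 -46.6 -44.6 -35.  -12.8]
now 0.126 49 [-53.8 -48.6 -42.  -32.4 -13.4]
```

View pics/t4.png

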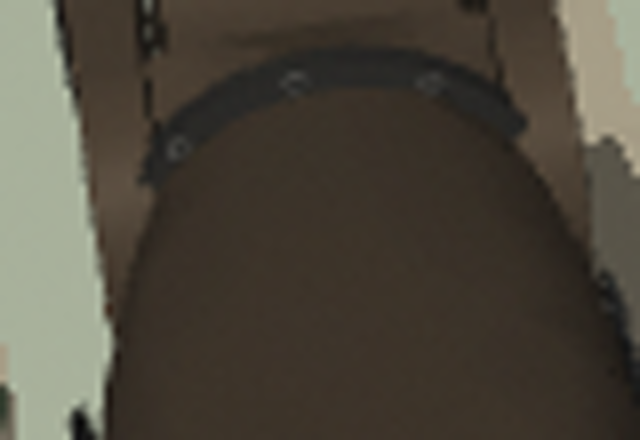

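The top view is blocked by the arm. The scene view puts the -y cheek about 10 mm further back, so both are clear. Standing the cruet upright.

>>> jog_arm([
  [0.0003,0.0024,-0.0003,-1.07,0.12,0],
  [0.0003,0.0024,-0.0004,-1.07,0.12,0],
  [0.0003,0.0024,-0.0004,-1.07,0.12,0],
  [0.0003,0.0024,-0.0004,-1.06,0.12,0],
  [0.0002,0.0024,-0.0004,-1.06,0.12,0],
  [0.0002,0.0024,-0.0003,-1.06,0.12,0],
  [0,0,0,0,0,0],
  [0,0,0,0,0,0],
])

```text
time_s: 10.55
eef_pos: [0.5221, 0.239, 0.1355]
orientation: [[0.993, -0.115, 0.0], [-0.115, -0.993, -0.001], [0.0, 0.001, -1.0]]
contact_force: [-0.3, 1.5, -3.3]
grip_width: 0.224
```

>>> jog_arm([
  [0,0,0.002,0,0,0],
  [0,0,0.003,0,0,0],
  [0,0,0.003,0,0,0],
  [0,0,0.004,0,0,0],
  [0,0,0.004,0,0,0],
  [0,0,0.004,0,0,0],
  [0,0,0,0,0,0],
  [0,0,0,0,0,0],
])

```text
time_s: 11.55
eef_pos: [0.522, 0.239, 0.1554]
orientation: [[0.993, -0.115, -0.0], [-0.115, -0.993, -0.001], [0.0, 0.001, -1.0]]
contact_force: [-0.8, 0.8, -3.6]
grip_width: 0.224
```

It lifts freely: the load is about 3.6 N, roughly the cruet's weight. Continuing up.

>>> jog_arm([
  [0,0,0.015,0,0,0],
  [0,0,0.02,0,0,0],
  [0,0,0.025,0,0,0],
  [0,0,0.025,0,0,0],
  [0,0,0.025,0,0,0],
  [0,0,0.025,0,0,0],
  [0,0,0.015,0,0,0],
  [0,0,0,0,0,0],
])

```text
time_s: 12.55
eef_pos: [0.5223, 0.239, 0.3065]
orientation: [[0.993, -0.115, 0.002], [-0.115, -0.993, -0.0], [0.002, 0.0, -1.0]]
contact_force: [-0.3, 0.4, -3.1]
grip_width: 0.224
```

```bash
python3 - <<'E'
from h import *
np.set_printoptions(precision=4,suppress=True)
s,im,d,P,W,K=wrist("w5");print(s["eef_pos"],s["contact_force"],s["ft_torque"])
g=cv2.cvtColor(im,cv2.COLOR_BGR2HSV)
m=cv2.inRange(g,(5,70,80),(20,255,255))*((abs(P[...,2]-.008)<.008)&(abs(P[...,0]-.525)<.09)&(abs(P[...,1])<.09))
cn=np.argwhere(m>0); q=P[m>0];print(len(q)); 
if len(q)>20:print(cv2.minEnclosingCircle((q[:,:2]*1000).astype(np.float32)),q.min(0),q.max(0))
im2,_=imaging.read_camera("scene");cv2.imwrite("pics/s5.png",im2)
E
```

```text
[0.5223 0.239  0.3065] [-0.3492  0.3949 -3.1301] [-0.0711  0.0612  0.0347]
611
((524.4921875, 4.161090850830078), 54.3083610534668) [ 0.4741 -0.0501  0.0049] [0.536  0.0584 0.0109]
```

View pics/s5.png

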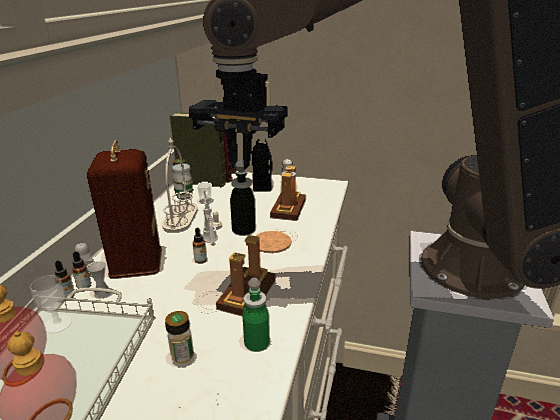

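View pics/w5.png

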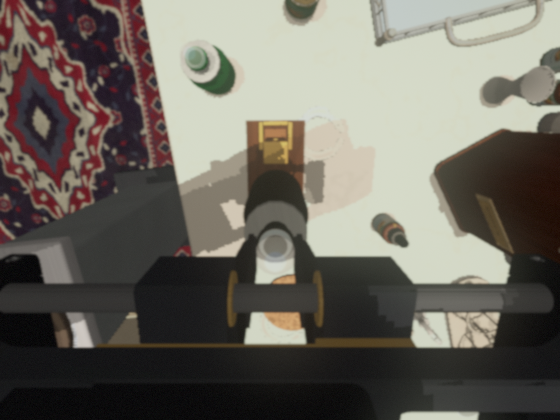

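The cruet hangs upright and clear of the dock (scene pixel (243,205)). The coaster works out at about (0.525, 0.0035): the wrist view and the top view corrected by its dock offset agree to 1 mm.

>>> jog_arm([
  [0,-0.015,0,0,0,0],
  [0,-0.03,0,0,0,0],
  [0.001,-0.038,0,0,0,0],
  [0.001,-0.04,0,0,0,0],
  [0.0007,-0.04,0,0,0,0],
  [0,-0.035,0,0,0,0],
  [0,-0.025,0,0,0,0],
  [0,-0.0125,0,0,0,0],
])

```text
time_s: 13.65
eef_pos: [0.5244, 0.0018, 0.305]
orientation: [[0.993, -0.117, -0.001], [-0.117, -0.993, -0.001], [-0.001, 0.001, -1.0]]
contact_force: [-0.1, 0.5, -3.9]
grip_width: 0.223
```

>>> jog_arm([
  [0,0,-0.015,0,0,0],
  [0,0,-0.025,0,0,0],
  [0,0,-0.03,0,0,0],
  [0,0,-0.03,0,0,0],
  [0,0,-0.025,0,0,0],
  [0,0,-0.015,0,0,0],
  [0,0,-0.01,0,0,0],
  [0,0,0,0,0,0],
])

```text
time_s: 14.65
eef_pos: [0.5247, 0.0037, 0.1551]
orientation: [[0.993, -0.115, -0.001], [-0.115, -0.993, -0.001], [-0.0, 0.001, -1.0]]
contact_force: [-0.7, -0.2, -2.6]
grip_width: 0.226
```

```bash
python3 - <<'E'
from h import *
np.set_printoptions(precision=4,suppress=True)
s=arm.sense();print(s["eef_pos"],s["orientation"],s["contact_force"])
im,d=imaging.read_camera("scene");cv2.imwrite("pics/s6.png",cv2.resize(im[140:290,210:330],None,fx=4,fy=4,interpolation=2))
E
```

```text
[0.5247 0.0037 0.1551] [[ 0.9934 -0.1151 -0.0005]
 [-0.1151 -0.9934 -0.0008]
 [-0.0004  0.0008 -1.    ]] [-0.7298 -0.1581 -2.5906]
```

View pics/s6.png

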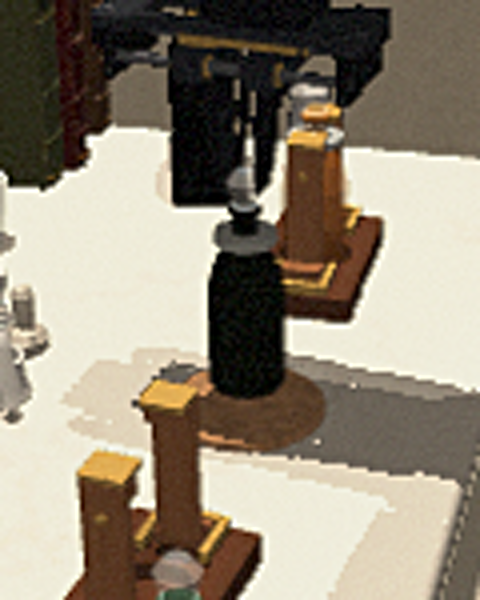

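The cruet is upright about 17 mm above the coaster. Lowering gently.

>>> jog_arm([
  [0,0,-0.003,0,0,0],
  [0,0,-0.003,0,0,0],
  [0,0,-0.003,0,0,0],
  [0,0,-0.003,0,0,0],
  [0,0,-0.002,0,0,0],
  [0,0,-0.001,0,0,0],
  [0,0,-0.001,0,0,0],
  [0,0,0,0,0,0],
])

```text
time_s: 15.7
eef_pos: [0.5248, 0.0035, 0.1395]
orientation: [[0.993, -0.115, 0.0], [-0.115, -0.993, -0.001], [0.0, 0.001, -1.0]]
contact_force: [-0.2, -0.7, -3.4]
grip_width: 0.22
```

>>> jog_arm([
  [0,0,-0.0005,0,0,0],
  [0,0,-0.0005,0,0,0],
  [0,0,-0.0005,0,0,0],
  [0,0,-0.0005,0,0,0],
  [0,0,0,0,0,0],
  [0,0,0,0,0,0],
  [0,0,0,0,0,0],
  [0,0,0,0,0,0],
])

```text
time_s: 16.7
eef_pos: [0.5248, 0.0035, 0.1375]
orientation: [[0.993, -0.115, 0.0], [-0.115, -0.993, -0.001], [0.0, 0.001, -1.0]]
contact_force: [0.6, -0.2, -2.7]
grip_width: 0.227
```

>>> jog_arm([
  [0,0,-0.0005,0,0,0],
  [0,0,-0.0005,0,0,0],
  [0,0,0,0,0,0],
  [0,0,0,0,0,0],
  [0,0,0,0,0,0],
  [0,0,0,0,0,0],
  [0,0,0,0,0,0],
  [0,0,0,0,0,0],
])

```text
time_s: 17.7
eef_pos: [0.5254, 0.0034, 0.1372]
orientation: [[0.993, -0.115, 0.002], [-0.115, -0.993, -0.001], [0.002, 0.001, -1.0]]
contact_force: [-0.1, 1.2, 6.7]
grip_width: 0.224
```

Contact (+6.7 N upward at the expected height). Releasing and rising.

>>> jog_arm([
  [0,0,0,0,0,0],
  [0,0,0,0,0,0],
  [0,0,0,0,0,0],
  [0,0,0,0,0,0],
  [0,0,0,0,0,0],
  [0,0,0,0,0,0],
  [0,0,0,0,0,0],
  [0,0,0,0,0,0],
], claw=0.8)

```text
time_s: 18.7
eef_pos: [0.5248, 0.0035, 0.1365]
orientation: [[0.993, -0.115, 0.0], [-0.115, -0.993, -0.001], [0.0, 0.001, -1.0]]
contact_force: [0.9, -0.1, 0.3]
grip_width: 0.804
```

>>> jog_arm([
  [0,0,0.005,0,0,0],
  [0,0,0.01,0,0,0],
  [0,0,0.02,0,0,0],
  [0,0,0.025,0,0,0],
  [0,0,0.025,0,0,0],
  [0,0,0.025,0,0,0],
  [0,0,0.02,0,0,0],
  [0,0,0,0,0,0],
])

```text
time_s: 19.7
eef_pos: [0.5253, 0.0034, 0.2681]
orientation: [[0.993, -0.115, 0.003], [-0.115, -0.993, -0.001], [0.003, 0.001, -1.0]]
contact_force: [-0.6, -0.1, -0.5]
grip_width: 0.797
```

```bash
python3 - <<'E'
from h import *
np.set_printoptions(precision=4,suppress=True)
s,im,d,P,W,K=wrist("w7");print(s["eef_pos"],s["contact_force"])
x,y,z=P[...,0],P[...,1],P[...,2];near=(abs(x-.525)<.07)&(abs(y-.0035)<.07)
k=near&(z>.16)&(z<.18);print("knob",k.sum(),P[k].mean(0),P[k].max(0))
r=near&(z>.118)&(z<.130);print("ring",cv2.minEnclosingCircle((P[r][:,:2]*1000).astype(np.float32)))
g=cv2.cvtColor(im,cv2.COLOR_BGR2HSV)
m=(cv2.inRange(g,(5,70,60),(20,255,255))>0)&near&(abs(z-.008)<.008);print("coaster",m.sum(),cv2.minEnclosingCircle((P[m][:,:2]*1000).astype(np.float32)))
im,d=imaging.read_camera("scene");cv2.imwrite("pics/s7.png",cv2.resize(im[140:290,210:330],None,fx=4,fy=4,interpolation=2))
E
```

```text
[0.5253 0.0034 0.2681] [-0.5697 -0.1254 -0.499 ]
knob 453 [0.5244 0.0054 0.1659] [0.5358 0.0157 0.1719]
ring ((524.3067626953125, 4.002650260925293), 21.95063018798828)
coaster 2565 ((525.66259765625, 1.967013955116272), 55.31884002685547)
```

View pics/s7.png

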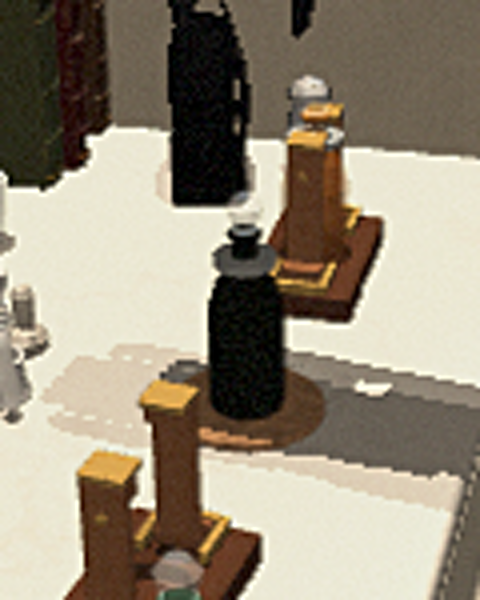

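View pics/w7.png

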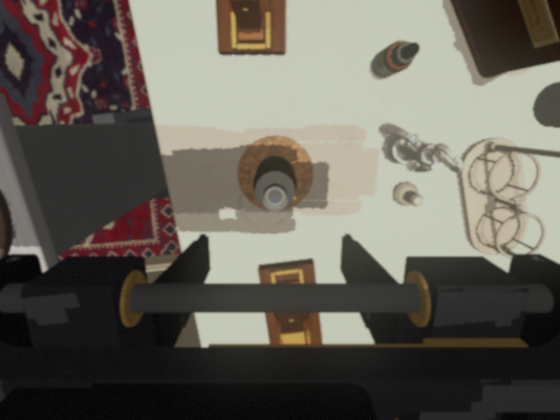

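The cruet stands upright on the coaster (wrist pixels: ring (275,188), coaster (275,172)), about 2–3 mm from its centre. The tan cruet is untouched in its dock and the gripper is clear, so I'm handing in.

```bash
python3 -c "
from station import workorder
print(workorder.hand_in())"
```

```text
the job is handed in; nothing more can be done
None
```

The black cruet is out of its dock and standing upright on the cork coaster. The job was handed in at about 20 s of the 51 s allowed; no verdict was reported.

- **Rocking:** I gripped the knob (second try, 6 mm lower, because the first grip was above its widest part) and leaned it about 6.4° towards +y and then -y. Each cheek ended about 10 mm back. The -y cheek was partly hidden from the wrist camera, so its figure comes from the scene camera alone.
- **Lift and placing:** It lifted out freely, with about 3–4 N on the wrist, which is roughly its weight. I set it down until contact at about 7 N, then released and rose clear.
- **Last checks:** The neck ring is 2–3 mm from the coaster's centre, and its height fits a cruet standing on the coaster. The gripper was open with no contact. The tan cruet looked undisturbed in its dock in the scene picture; I did not measure its position.
- **Disagreement between cameras:** The scene and top views differed by 4–8 mm in y. I used the wrist camera, whose measurements matched the given sizes.

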